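# Open a sign stand's folding cross foot and pin it

### The arm

A 6-joint arm with a two-finger parallel gripper is mounted at the origin on the work surface. World frame = base frame: x ahead of the robot, y to its left, z up, the work surface at z = 0. Lengths are in m, angles in rad, forces in N, time in s.
With the tool pointing down it reaches from about 0.275 to 1 m from the base axis. Payload 8.4 kg.
Tool frame: the origin (TCP) lies between the finger pads; the fingertips stand 14 mm ahead of it and the grasp point (between the pads) lies 5 mm behind it; z points along the fingers, y is the line along which they close (so a half turn about z gives the same grasp; the last joint's range is limited). The gripper opens to 85 mm and grips with 20 to 120 N. Pads are 22 mm wide; open, the fingers measure 114 mm over their backs; the gripper's body (76 mm by 85 mm) begins 54 mm behind the grasp point. The pads swing forward as they close: fully open they stand 13 mm farther back than shut.
Start: joints at [1.185, 0.353, 1.633, -0, 1.155, -0.002], TCP at [0.234, 0.58, 0.245] pointing down, gripper open.
Joint ranges: [-2.63, 2.63], [-0.92, 2.1], [0.06, 2.66], [-1.3, 4.44], [0, 2.69], [-3.02, 3.02]. Speed limits (rad/s): [2.22, 2.22, 2.79, 3.14, 3.14, 3.14].

### API

Orientations are given as a rotation vector (axis times angle).
In Python, from station import status, vision, finish_job gives the robot as it stands. The module is installed in compiled form; this text tells all that it offers.
- The arm moves only by the shell command python3 -m inch 'ROWS'. ROWS is a JSON object of lists of equal length, an entry for each row: "offset": the shift along the tool's x, y, z in cm, a list of three; "rotation": the turn, a rotation vector about the tool's x, y, z in rad, a list of three; "fingers": the gripper's target within -1 to 1 (fully open at 1, half-way at 0, shut at -1). In form: {"offset": [[dx, dy, dz], ...], "rotation": [[ax, ay, az], ...], "fingers": [fingers, ...]}. A call has 1 to 20 rows; each row is the pose to reach, as a shift and turn from the pose commanded when the call began, along the tool's axes at that moment; what a row does not reach only later rows make up. A row lasts 1/10 s, in which the tool goes at most 50 mm and 8.59 degrees, less where a joint would pass 70% of its speed; a pose out of reach is approached as far as the arm can. A call with a gripper value outside its range is refused whole. The fingers move at their own pace and stop on an object; the grip force is fixed at half the most. Time passes only in rows, so rows that repeat a pose let the fingers close. It gives the time, the measured TCP pose, the force, the opening and the grip force at its end, in the units of the state.
- status.read_state(): the state, without advancing time (a new reading comes with each control period).
- vision.get_image(name): name is "scene" or "top"; returns a dict with "img" (480x640x3 uint8, red, green, blue), "K" (3x3 intrinsics, pixels), "eye" and "rotation" of the camera in the world. Camera axes: x right, y down, z forward; pixel columns grow to the right and rows downward; lengths in m; the calibration is good to about 2 mm. A picture is of the moment at which its call begins. There is no depth.
- finish_job(): hands the job in; it is judged then, once.
The state is a dict: "t": time; "joint_positions": joint angles; "joint_velocities": joint speeds; "joint_torque": joint torques, N m; "tool_pos": TCP position; "orientation": TCP orientation; "contact_force": force on the tool from outside, world axes, zero at the start; "ft_torque": the same for the moment, N m; "gripper_width": opening from 0.0 (shut) to 1.0 (fully open); "finger_force": force on a finger pad.
Only numpy, scipy, OpenCV 4.12 (cv2) and the standard library are available. Lean on these libraries where they do the work, as an engineer would, in place of code of your own. Each camera call takes 0.05 s, during which the arm holds its last target. There are 200 camera calls.

### The job

Open the folding cross foot of the sign stand: turn its crossbar until the hole in the bar lies exactly over the hole in the hub plate (the bar's edges then lie along the two scribed lines; nothing stops the bar there). Then take the knobbed lock pin from where it is parked in the long bar and push it down through both holes until its collar lies flat on the crossbar, and let go. Leave the wing screw parked, and do not shift or tip the bottle, the bowl or the gift box.

Things in the scene. Friction and masses are not known exactly. Their poses are not given: they have to be found in the camera images.
- foot: Heavy steel cross foot on the table; it cannot be shifted. Origin: on the table, on the upright pivot axis. Its y axis runs along the fixed long bar: dark flat steel 400 x 40 x 8 mm, top 28 mm above the table, on rubber feet. Two 12 mm parking holes go through it 150 mm either side of the axis: one holds the lock pin, the other the wing screw.
- lock_hole (a point): Centre of the 12 mm through hole in the hub plate, at the plate's top face (36 mm above the table), 70 mm from the pivot axis along the foot's +x. The plate, welded on the long bar, is 200 mm along x, 110 mm along y, 8 mm thick, with two bright scribed lines along x, 20.7 mm either side of the middle.
- spigot_top (a point): Top of the steel pole spigot on the pivot axis, 105 mm above the table: 18 mm across, with a hex nut (29 mm across its corners, top 58 mm above the table) at its root.
- crossbar (a joint): Angle of the crossbar about the upright pivot, rad. 0: holes lined up, bar along the foot's x axis, square to the long bar. At the start -0.3 to -1.1: the bar must be turned anticlockwise seen from above. No stop at 0; it can go on to +0.5. It stays where it is left: dry friction 0.3 N m (2 to 3 N at 130 mm out). Either half of it can be pushed.
- bar_end (a point): Middle of the crossbar's +x end, at its top face. The bar is flat steel 400 x 40 x 8 mm, 200 mm to each side of the pivot, underside 38 mm and top 46 mm above the table. At each end, 182 mm out, a rubber foot 28 mm across reaches down from it to the table.
- bar_hole (a point): Centre of the crossbar's 12 mm hole, at the bar's top face (46 mm above the table), 70 mm from the pivot axis towards the bar's +x end.
- pin_grip (a point): Lock pin: middle of its upright black cylindrical knob, 22 mm across and 34 mm tall, smooth. The point lies 22 mm above the underside of the collar and 15 mm below the top of the knob; z runs up the pin. The whole pin is 61 mm long and weighs about 60 g. It stands upright and loose in one of the two parking holes, its collar on the long bar.
- pin_collar (a point): Lock pin: centre of the underside of its steel collar (24 mm across, 3 mm thick, under the knob). Below it is the steel shank, 10 mm across and 24 mm long, the last 4 mm tapering to a 5.6 mm tip. Home, the underside lies 46 mm above the table.
- screw_mid (a point): Wing screw, parked in the other parking hole: a plain steel screw with a 20 mm hub and two flat wings (about 45 mm across in all, 26 mm tall above the bar). The point lies on its axis, 5 mm above the long bar. Not needed.
- bottle: Clear upright water bottle, 64 mm across, 200 mm tall, 0.4 kg. Origin: centre of its underside.
- bowl: White bowl, 130 mm across the rim, 50 mm tall. Origin: centre of its underside.
- giftbox: Grey gift box with pale ribbon, 110 x 80 x 55 mm (x, y, z). Origin: centre of its underside.
There are look-alikes about, which are no part of the job. Of the things that look like the part that bears pin_grip, the largest one is meant.

How it is judged:
By the outcome, as a careful person would: the job done as asked, in the order asked, and still so for the second after the job is handed in, with the robot touching nothing.
It also fails if it takes over 51 s, if anything falls off the work surface, if the arm or the gripper's body presses on something with over 40 N, if the wrist force passes 120 N, or if a joint passes its speed limit or range.

## Working session

There is one attempt and no reset: what is moved stays moved. The work goes in short steps, Python scripts to look and compute and a shell command to move; the robot and the scene stay as the last step left them, time stands still between calls to the robot, and variables do not carry over. Pictures are saved under pics/ and viewed, at most 10 in all, crops included, and the job is handed in when it is done.

```bash
mkdir -p pics; python3 - <<'E'
from station import status, vision
import cv2,pickle
s=status.read_state();print(s)
for n in("scene","top"):
    d=vision.get_image(n);pickle.dump(d,open(n+".pkl","wb"))
    cv2.imwrite(f"pics/{n}0.png",d["img"][:,:,::-1]);print(n,d["K"],d["eye"],d["rotation"])
E
```

```text
{'t': 0.0, 'joint_positions': array([ 1.18461788e+00,  3.53641119e-01,  1.63412557e+00, -1.97546466e-05,
        1.15516685e+00, -2.41095867e-03]), 'joint_velocities': array([ 0.00192043, -0.00029978,  0.00060811, -0.0022421 ,  0.0008345 ,
       -0.00090444]), 'joint_torque': array([-4.80435236e-03, -6.05238318e+01, -3.42058361e+01, -2.95531117e-04,
        9.15739074e-03, -5.19711740e-07]), 'tool_pos': array([0.23385629, 0.57912502, 0.24456971]), 'orientation': array([-5.99069681e-01, -3.08369914e+00,  2.07193906e-03]), 'contact_force': array([ 0.1909826 , -0.28161149, -0.39429259]), 'ft_torque': array([ 0.02161394, -0.00094285,  0.0124171 ]), 'finger_force': 0.0, 'gripper_width': 1.001989272067481}
scene [[445.65086722   0.         326.30296873]
 [  0.         445.65086722 244.23051538]
 [  0.           0.           1.        ]] [ 1.05930956 -0.20327398  0.52873513] [-1.9709336  -1.30412311  0.59827326]
top [[488.50652764   0.         321.04792663]
 [  0.         488.50652764 242.41342471]
 [  0.           0.           1.        ]] [ 5.04879107e-01 -5.13404983e-04  9.43620538e-01] [-2.18747387  2.17848084 -0.14451617]
```

View pics/scene0.png

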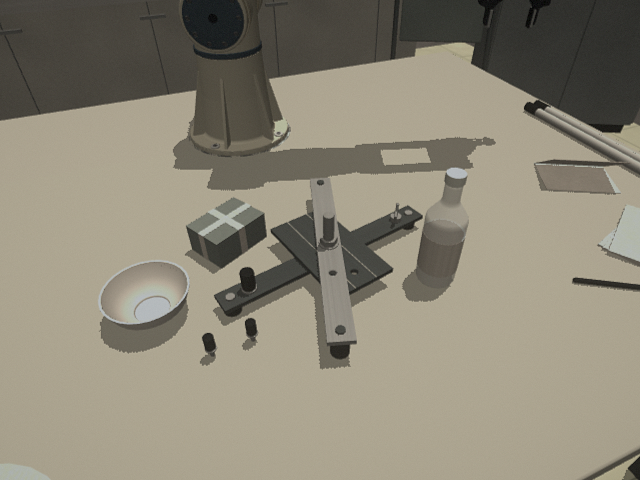

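View pics/top0.png

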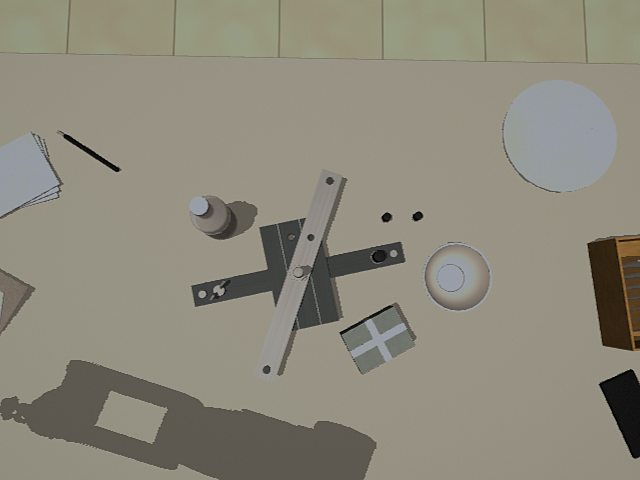

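The scene picture shows three black-knobbed things. They are A, in the long bar at scene (248,280) / top (379,256), and two smaller ones standing on the table at scene (209,342) and (251,327) / top (387,217) and (417,216). A is the largest and is parked in the bar, so I choose it and check it in a crop.

```bash
cat > h.py <<'E'
import pickle,numpy as np,cv2
from scipy.spatial.transform import Rotation as R
def ray(d,px):
    M=R.from_rotvec(d["rotation"]).as_matrix()
    return M@(np.linalg.inv(d["K"])@[px[0],px[1],1.])
def at(d,px,z):
    r=ray(d,px);e=np.array(d["eye"]);return e+r*(z-e[2])/r[2]
def proj(d,P):
    M=R.from_rotvec(d["rotation"]).as_matrix()
    q=d["K"]@(M.T@(np.array(P)-d["eye"]));return q[:2]/q[2]
E
python3 - <<'E'
from h import *
t=pickle.load(open("top.pkl","rb"));s=pickle.load(open("scene.pkl","rb"))
for n,p,z in[("screwend",(202,294),.028),("pinend",(394,254),.028),("hubhole",(292,237),.036),("barhole",(311,237),.046),("barend+",(330,181),.046),("barend-",(266,370),.046),("spig",(299,271),.105),("pin top",(379,256),.06)]: print(n,at(t,p,z).round(4))
for n,p,z in[("hub",(354,272),.036),("barhole",(333,273),.046),("spig",(329,214),.105),("b+",(340,330),.046),("b-",(320,183),.046),("pintop",(247,272),.065)]: print("s",n,at(s,p,z).round(4))
i=t["img"][165:385,185:415,::-1];cv2.imwrite("pics/crop1.png",cv2.resize(i,None,fx=2.7,fy=2.7,interpolation=cv2.INTER_CUBIC))
i=s["img"][170:360,190:430,::-1];cv2.imwrite("pics/crop2.png",cv2.resize(i,None,fx=3,fy=3,interpolation=cv2.INTER_CUBIC))
E
```

```text
screwend [0.5016 0.1923 0.028 ]
pinend [ 0.5777 -0.1659  0.028 ]
hubhole [0.6079 0.0266 0.036 ]
barhole [ 0.607  -0.0088  0.046 ]
barend+ [ 0.7128 -0.0439  0.046 ]
barend- [0.3664 0.0708 0.046 ]
spig [0.5415 0.012  0.105 ]
pin top [ 0.5713 -0.1326  0.06  ]
s hub [0.6153 0.0299 0.036 ]
s barhole [ 0.6136 -0.0055  0.046 ]
s spig [0.5451 0.0172 0.105 ]
s b+ [ 0.7174 -0.0404  0.046 ]
s b- [0.3742 0.0712 0.046 ]
s pintop [ 0.5792 -0.1295  0.065 ]
```

View pics/crop1.png

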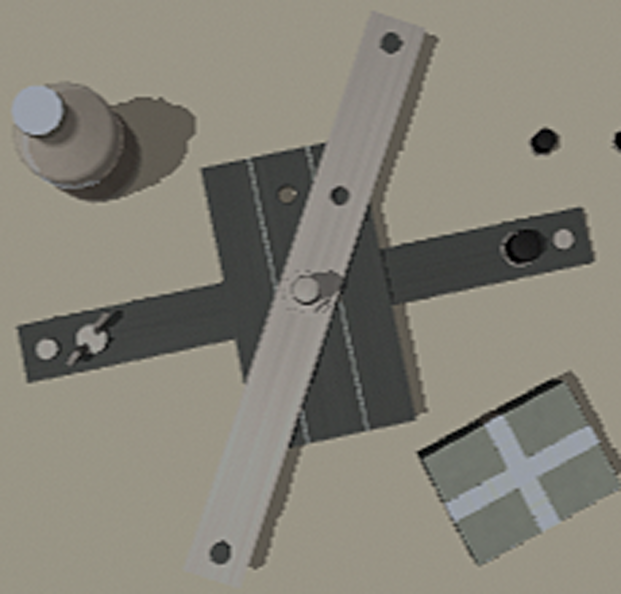

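View pics/crop2.png

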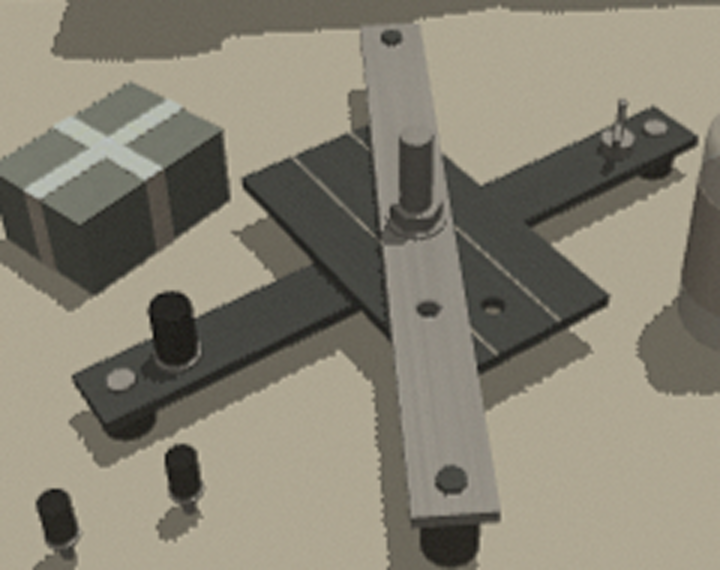

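```bash
cat > fit.py <<'E'
from h import *
from scipy.optimize import least_squares
t=pickle.load(open("top.pkl","rb"));s=pickle.load(open("scene.pkl","rb"))
T=lambda p:((np.array(p)+.5)/2.7-.5+[185,165]); S=lambda p:((np.array(p)+.5)/3-.5+[190,170])
F={"se":(0,.182,.028),"pe":(0,-.182,.028),"hub":(.07,0,.036),"spig":(0,0,.105),"pin":(0,-.15,.065)}
B={"bh":(.07,0,.046),"b+":(.182,0,.046),"b-":(-.182,0,.046)}
ob=[(t,T,dict(se=(46,348),pe=(563,239),hub=(288,194),spig=(305,289),bh=(340,195),pin=(525,246),**{"b+":(391,42),"b-":(220,552)})),
(s,S,dict(se=(655,127),pe=(121,378),hub=(493,306),spig=(417,133),bh=(428,309),pin=(171,299),**{"b+":(452,479),"b-":(391,37)}))]
def w(q,n):
    a=q[2]+(q[3] if n in B else 0);p=(B if n in B else F)[n]
    return np.array([q[0]+np.cos(a)*p[0]-np.sin(a)*p[1],q[1]+np.sin(a)*p[0]+np.cos(a)*p[1],p[2]])
def run(o): 
    f=lambda q:np.concatenate([proj(c,w(q,n))-X(p) for c,X,m in o for n,p in m.items()])
    r=least_squares(f,[.54,.01,.2,-.5],loss="soft_l1");return r.x,f(r.x).reshape(-1,2).round(1)
if __name__=="__main__":
    for o in([ob[0]],[ob[1]],ob):
        q,r=run(o);print(q.round(4),r.tolist())
    for n in list(F)+list(B):print(n,w(q,n).round(4))
    q[3]=0
    for n in B:print("home",n,w(q,n).round(4))
E
python3 fit.py
```

```text
[ 0.5406  0.014   0.21   -0.5269] [[0.5, -0.1], [-0.2, 0.3], [-0.4, -0.2], [0.2, -0.2], [-0.1, 0.0], [0.3, -0.3], [-0.1, 0.3], [-0.1, 0.2]]
[ 0.5437  0.0168  0.2085 -0.5233] [[0.5, 0.6], [-0.1, 0.6], [-0.0, -1.2], [-0.2, -0.4], [0.2, -1.2], [-0.7, 0.8], [0.1, 0.1], [0.3, -0.1]]
[ 0.542   0.0157  0.2088 -0.5215] [[-0.5, -1.0], [-1.1, -0.3], [-1.3, -0.9], [-0.8, -1.0], [-1.2, -0.8], [-0.6, -0.9], [-1.4, -0.5], [-0.6, -0.5], [-0.6, 0.2], [-1.1, -0.0], [-1.1, -1.7], [-1.3, -0.9], [-0.9, -1.7], [-1.8, 0.3], [-0.9, -0.6], [-0.8, -0.5]]
se [0.5042 0.1937 0.028 ]
pe [ 0.5797 -0.1624  0.028 ]
hub [0.6104 0.0302 0.036 ]
spig [0.542  0.0157 0.105 ]
pin [ 0.573  -0.1311  0.065 ]
bh [ 0.6086 -0.0059  0.046 ]
b+ [ 0.7151 -0.0403  0.046 ]
b- [0.3688 0.0717 0.046 ]
home bh [0.6104 0.0302 0.046 ]
home b+ [0.72   0.0534 0.046 ]
home b- [ 0.3639 -0.022   0.046 ]
```

```bash
cat > go.py <<'E'
from h import *
from station import status
def off(P,yaw):  # yaw = world angle of tool y (mod pi)
    s=status.read_state();M=R.from_rotvec(s["orientation"]).as_matrix()
    d=M.T@(np.array(P)-s["tool_pos"])*100
    cur=np.arctan2(M[1,1],M[0,1]);dy=(yaw-cur+np.pi/2)%np.pi-np.pi/2
    print("off cm",d.round(2),"rot z",round(-dy,3),"j6",s["joint_positions"].round(2)); print("axes",M.round(3).tolist())
E
python3 - <<'E'
from go import *
from fit import *
print("bottle base",at(t,(222,222),0),"neck",at(t,(199,207),.2),"gift",at(t,(377,338),.055),"bowl",at(t,(458,277),.05))
q,_=run(ob);q[3]=-.525
for a in(-.525,0):
    y=q[2]+a;print(a,q[0]+.138*np.cos(y),q[1]+.138*np.sin(y))
y=q[2]-.525;P=[q[0]+.138*np.cos(y),q[1]+.138*np.sin(y),.12];off(P,y+np.pi/2)
E
```

```text
bottle base [0.64046154 0.16346071 0.        ] neck [0.63465795 0.16424735 0.2       ] gift [ 0.42376885 -0.12831625  0.055     ] bowl [ 0.53401615 -0.279834    0.05      ]
-0.525 0.6731163124595411 -0.027230052067165146
0 0.6769634900786984 0.04428736494318323
off cm [-63.43 -39.76  12.51] rot z -0.068 j6 [ 1.18  0.35  1.63 -0.    1.16 -0.  ]
axes [[-0.927, 0.374, -0.0], [0.374, 0.927, -0.001], [-0.0, -0.001, -1.0]]
```

```bash
python3 -m inch '{"offset":[[-4,-2.5,0],[-8,-5,0],[-12,-7.5,0],[-16,-10,0],[-20,-12.5,0],[-24,-15,0],[-28,-17.5,0],[-32,-20,0],[-36,-22.5,0],[-40,-25,0],[-44,-27.5,0],[-48,-30,0],[-52,-32.5,0],[-56,-35,0],[-60,-37.5,0],[-63.4,-39.8,0],[-63.4,-39.8,4],[-63.4,-39.8,8],[-63.4,-39.8,12],[-63.4,-39.8,12.5]],"rotation":[[0,0,-0.068],[0,0,-0.068],[0,0,-0.068],[0,0,-0.068],[0,0,-0.068],[0,0,-0.068],[0,0,-0.068],[0,0,-0.068],[0,0,-0.068],[0,0,-0.068],[0,0,-0.068],[0,0,-0.068],[0,0,-0.068],[0,0,-0.068],[0,0,-0.068],[0,0,-0.068],[0,0,-0.068],[0,0,-0.068],[0,0,-0.068],[0,0,-0.068]],"fingers":[0.5,0.5,0.5,0.5,0.5,0.5,0.5,0.5,0.5,0.5,0.5,0.5,0.5,0.5,0.5,0.5,0.5,0.5,0.5,0.5]}'
python3 - <<'E'
from go import *
off([.6731,-.0272,.041],-.316+np.pi/2)
from station import vision
d=vision.get_image("scene");cv2.imwrite("pics/s1.png",d["img"][:,:,::-1])
E
```

```text
t: 2.1
tool_pos: [0.6691, -0.027, 0.1148]
orientation: [-0.493, -3.093, 0.002]
contact_force: [-0.3, 0.1, 0.8]
gripper_width: 0.748
finger_force: 0.0
off cm [-0.45  0.12  7.37] rot z -0.0 j6 [-0.04  0.56  1.62 -0.    0.97 -1.3 ]
axes [[-0.95, 0.311, -0.009], [0.311, 0.95, 0.0], [0.009, -0.003, -1.0]]
```

View pics/s1.png

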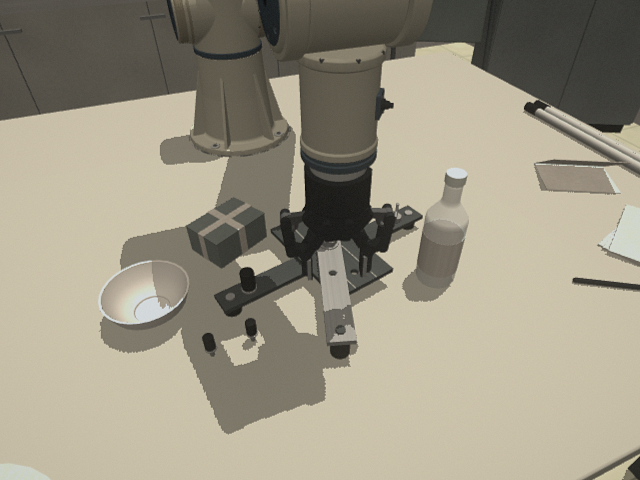

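The gripper straddles the bar, with fingers at about (310,270) and (368,265), well clear of the bottle. I'll descend and close on the bar's edges.

```bash
python3 -m inch '{"offset":[[0,0,3],[0,0,6],[0,0,7.9],[0,0,7.9],[0,0,7.9],[0,0,7.9],[0,0,7.9],[0,0,7.9],[0,0,7.9],[0,0,7.9]],"rotation":[[0,0,0],[0,0,0],[0,0,0],[0,0,0],[0,0,0],[0,0,0],[0,0,0],[0,0,0],[0,0,0],[0,0,0]],"fingers":[0.5,0.5,0.5,0.5,0.5,0.1,-0.1,-0.3,-0.5,-0.5]}'
python3 - <<'E'
from go import *
import numpy as np
# arc points (world, cmd start assumed on bar) in tool axes
off([.6731,-.0272,.041],-.316+np.pi/2)
a0=-.316
for k in range(1,11):
    a=a0+.0525*k
    d=.138*np.array([np.cos(a)-np.cos(a0),np.sin(a)-np.sin(a0)])*100
    ex=-np.array([np.cos(a0),np.sin(a0)]);ey=np.array([-np.sin(a0),np.cos(a0)])
    print((d@ex).round(2),(d@ey).round(2),round(-.0525*k,3))
E
```

```text
t: 3.15
tool_pos: [0.6743, -0.0269, 0.0437]
orientation: [0.494, 3.099, 0.001]
contact_force: [-1.2, 0.7, 8.1]
gripper_width: 0.448
finger_force: 59.6
off cm [ 0.11 -0.06  0.27] rot z 0.0 j6 [-0.04  0.65  1.65  0.    0.84 -1.3 ]
axes [[-0.95, 0.311, 0.003], [0.311, 0.95, -0.0], [-0.003, 0.001, -1.0]]
0.02 0.72 -0.052
0.08 1.45 -0.105
0.17 2.16 -0.158
0.3 2.88 -0.21
0.47 3.58 -0.263
0.68 4.28 -0.315
0.92 4.96 -0.367
1.2 5.63 -0.42
1.51 6.28 -0.472
1.86 6.92 -0.525
```

```bash
python3 -m inch '{"offset":[[0.02,0.72,-0.1],[0.08,1.45,-0.2],[0.17,2.16,-0.2],[0.3,2.88,-0.2],[0.47,3.58,-0.2],[0.68,4.28,-0.2],[0.92,4.96,-0.2],[1.2,5.63,-0.2],[1.51,6.28,-0.2],[1.86,6.92,-0.2],[1.86,6.92,-0.2],[1.86,6.92,-0.2],[1.86,6.92,-0.2]],"rotation":[[0,0,-0.052],[0,0,-0.105],[0,0,-0.158],[0,0,-0.21],[0,0,-0.263],[0,0,-0.315],[0,0,-0.367],[0,0,-0.42],[0,0,-0.472],[0,0,-0.525],[0,0,-0.525],[0,0,-0.525],[0,0,-0.525]],"fingers":[-0.5,-0.5,-0.5,-0.5,-0.5,-0.5,-0.5,-0.5,-0.5,-0.5,-0.5,-0.5,-0.5]}'
python3 - <<'E'
from go import *
off([.677,.0443,.043],.209+np.pi/2)
E
```

```text
t: 4.45
tool_pos: [0.6781, 0.0454, 0.0439]
orientation: [-0.328, 3.121, 0.001]
contact_force: [4.8, 3.2, -9.0]
gripper_width: 0.446
finger_force: 62.9
off cm [ 0.13 -0.09  0.09] rot z 0.0 j6 [ 0.06  0.66  1.64  0.    0.84 -1.72]
axes [[-0.978, -0.208, 0.003], [-0.208, 0.978, 0.001], [-0.003, 0.0, -1.0]]
```

```bash
python3 -m inch '{"offset":[[0,0,0],[0,0,0],[0,0,0],[0,0,-4],[0,0,-8],[0,0,-12],[2,-4,-12],[5,-9,-12],[9,-13,-12],[13,-15,-12],[14,-15,-12],[14,-15,-12],[14,-15,-12]],"rotation":[[0,0,0],[0,0,0],[0,0,0],[0,0,0],[0,0,0],[0,0,0],[0,0,0],[0,0,0],[0,0,0],[0,0,0],[0,0,0],[0,0,0],[0,0,0]],"fingers":[0,0.2,0.3,0.3,0.3,0.3,0.3,0.3,0.3,0.3,0.3,0.3,0.3]}'
python3 - <<'E'
from go import *
from station import vision
off([.573,-.1311,.048],.209+np.pi/2)
t=vision.get_image("top");s=vision.get_image("scene")
pickle.dump(t,open("top1.pkl","wb"));pickle.dump(s,open("scene1.pkl","wb"))
a=cv2.resize(t["img"][165:345,240:350,::-1],None,fx=3,fy=3,interpolation=cv2.INTER_CUBIC)
b=cv2.resize(s["img"][170:350,280:430,::-1],None,fx=3,fy=3,interpolation=cv2.INTER_CUBIC)
cv2.imwrite("pics/c3.png",np.hstack([a,b]))
E
```

```text
t: 5.75
tool_pos: [0.5715, -0.1313, 0.164]
orientation: [-0.326, 3.123, -0.0]
contact_force: [0.1, -0.2, 0.7]
gripper_width: 0.648
finger_force: 0.0
off cm [-0.13 -0.   11.6 ] rot z -0.001 j6 [-0.23  0.38  1.79  0.    0.97 -2.01]
axes [[-0.978, -0.207, 0.002], [-0.207, 0.978, -0.0], [-0.001, -0.0, -1.0]]
```

View pics/c3.png

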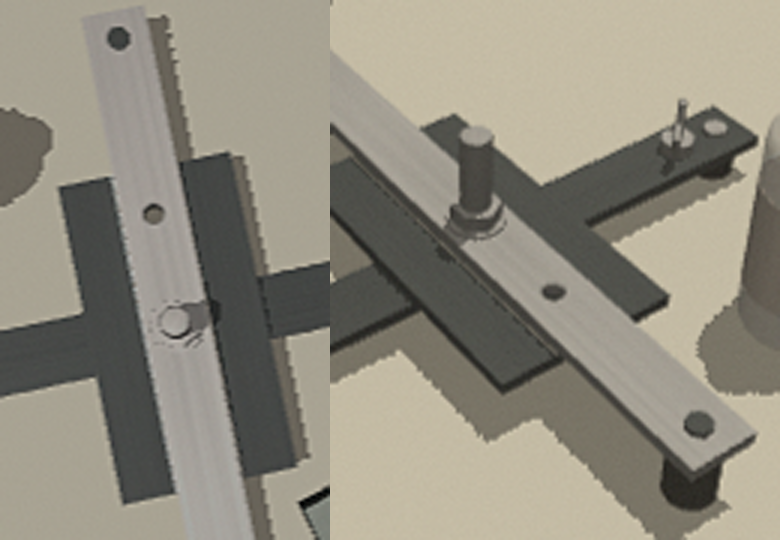

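The bar now covers the scribed lines. Its hole, at crop (153,213) left and (553,292) right, shows the hub hole below it. Next I'll measure the remaining angle from the edges of the bar and the plate.

```bash
cat > ang.py <<'E'
from fit import *
from station import vision
def ang(t,save=None):
    q,_=run([ob[0]]);sc=2000 # px/m
    def warp(z,xr,yr):
        c=np.array([[x,y] for x in xr for y in yr])
        wd=[[q[0]+np.cos(q[2])*x-np.sin(q[2])*y,q[1]+np.sin(q[2])*x+np.cos(q[2])*y,z] for x,y in c]
        src=np.float32([proj(t,p) for p in wd]);dst=np.float32([[(y-yr[0])*sc,(x-xr[0])*sc] for x,y in c])
        H=cv2.getPerspectiveTransform(src,dst)
        return cv2.GaussianBlur(cv2.warpPerspective(t["img"],H,(int((yr[1]-yr[0])*sc),int((xr[1]-xr[0])*sc)),flags=cv2.INTER_CUBIC).mean(2),(5,5),0)
    def edge(z,y0,xr,sgn=0):
        g=warp(z,xr,(y0-.008,y0+.008));d=np.diff(g,axis=1);d=d*sgn if sgn else abs(d)
        d=np.clip(d,0,None)**2;p=(d*np.arange(d.shape[1])).sum(1)/(d.sum(1)+1e-9)
        x=xr[0]+np.arange(len(p))/sc;y=y0-.008+(p+.5)/sc
        for _ in range(4):
            f=np.polyfit(x,y,1);r=abs(y-np.polyval(f,x));k=r<=max(2*np.median(r),2e-4);x,y=x[k],y[k]
        return f.round(5)
    for n,a in dict(bar_l=(.046,.02,(.03,.095),1),bar_lneg=(.046,.02,(-.095,-.02),1)).items(): pass
    # bar bright on dark plate: left(-y side) edge rises, +y edge falls
    for xr in((.02,.095),(-.095,-.02)):
        print(xr,"bar -y",edge(.046,-.02,xr,1),"bar +y",edge(.046,.02,xr,-1))
    for xr in((.035,.095),(-.095,-.035)): print("plate +y",edge(.036,.055,xr))
    g=warp(.046,(-.2,.2),(-.04,.04));return g
if __name__=="__main__":
    t=pickle.load(open("top1.pkl","rb"));ang(t)
    X=lambda p:(np.array(p)+.5)/3-.5+[240,165]
    q,_=run([ob[0]])
    for p,r in(((118,38),.182),((153,213),.07)):
        v=at(t,X(p),.046)[:2]-q[:2];print(np.arctan2(v[1],v[0])-q[2],np.hypot(*v))
E
python3 ang.py
```

```text
(0.02, 0.095) bar -y [ 0.00135 -0.02072] bar +y [0.00183 0.02134]
(-0.095, -0.02) bar -y [-0.00477 -0.02079] bar +y [0.00468 0.02144]
plate +y [0.00644 0.05456]
plate +y [0.00625 0.05494]
-0.0025419270820447315 0.1821326207622472
0.0019272868559051526 0.07020662891938041
```

Remaining angle is at most about 0.005 rad (0.3 mm at the hole), which is fine. Now the pin.

```bash
python3 -m inch '{"offset":[[-0.1,0,3],[-0.1,0,7],[-0.1,0,10],[-0.1,0,11.3],[-0.1,0,11.3],[-0.1,0,11.3],[-0.1,0,11.3],[-0.1,0,11.3],[-0.1,0,11.3],[-0.1,0,11.3],[-0.1,0,11.3],[-0.1,0,11.3],[-0.1,0,11.3]],"rotation":[[0,0,0],[0,0,0],[0,0,0],[0,0,0],[0,0,0],[0,0,0],[0,0,0],[0,0,0],[0,0,0],[0,0,0],[0,0,0],[0,0,0],[0,0,0]],"fingers":[0.3,0.3,0.3,0.3,0.3,0.3,0,-0.2,-0.4,-0.7,-1,-1,-1]}'
python3 - <<'E'
from go import *
off([.573,-.1311,.050],.209+np.pi/2)
E
```

```text
t: 7.15
tool_pos: [0.5724, -0.1311, 0.0514]
orientation: [-0.328, 3.123, -0.001]
contact_force: [-2.1, 0.2, 7.4]
gripper_width: 0.235
finger_force: 58.4
off cm [-0.06 -0.01  0.14] rot z 0.0 j6 [-0.23  0.54  1.85  0.    0.75 -2.01]
axes [[-0.978, -0.208, 0.001], [-0.208, 0.978, -0.0], [-0.001, -0.001, -1.0]]
```

```bash
python3 -m inch '{"offset":[[0,0,-2],[0,0,-5],[0,0,-8],[-1,2,-8],[-2.5,5.5,-8],[-4.5,9.5,-8],[-6,13,-8],[-7,15,-8],[-7,15,-8],[-7,15,-8],[-7,15,-8],[-7,15,-8]],"rotation":[[0,0,0],[0,0,0],[0,0,0],[0,0,0],[0,0,0],[0,0,0],[0,0,0],[0,0,0],[0,0,0],[0,0,0],[0,0,0],[0,0,0]],"fingers":[-1,-1,-1,-1,-1,-1,-1,-1,-1,-1,-1,-1]}'
python3 - <<'E'
from go import *
from station import vision
off([.6097,.0302,.0694],.209+np.pi/2)
t=vision.get_image("top");s=vision.get_image("scene")
b=cv2.resize(s["img"][150:330,270:440,::-1],None,fx=3,fy=3,interpolation=cv2.INTER_CUBIC)
cv2.imwrite("pics/c4.png",b)
E
```

```text
t: 8.35
tool_pos: [0.6089, 0.0292, 0.1303]
orientation: [0.326, -3.124, 0.0]
contact_force: [0.6, -0.1, -0.4]
gripper_width: 0.232
finger_force: 59.2
off cm [-0.1   0.08  6.09] rot z -0.001 j6 [ 0.05  0.46  1.76 -0.    0.92 -1.73]
axes [[-0.978, -0.206, -0.0], [-0.206, 0.978, -0.0], [0.0, -0.0, -1.0]]
```

View pics/c4.png

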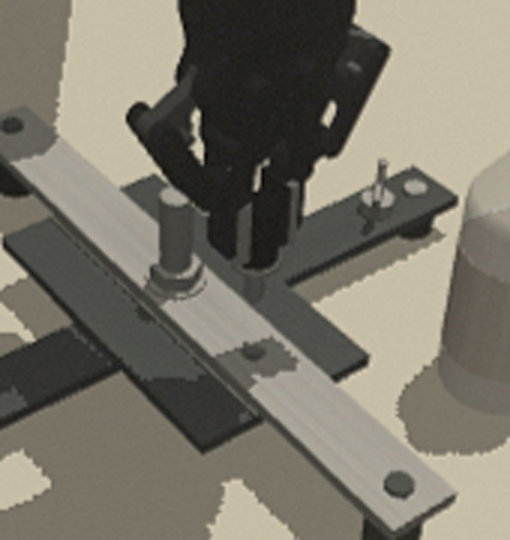

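The pin is held upright with its shank tip at crop (253,299), and the hole is at (254,352). I'll compare the tip and the hole in the same camera.

```bash
python3 - <<'E'
from go import *
s=pickle.load(open("scene1.pkl","rb"))
X=lambda p:(np.array(p)+.5)/3-.5+[270,150]
a=at(s,X((253,299)),.083);b=at(s,X((254,352)),.046)
print(a,b,"tool axes mm",np.array([[-.978,-.208],[-.208,.978]])@(b-a)[:2]*1000)
E
```

```text
[0.61388718 0.02860927 0.083     ] [0.61448914 0.03042267 0.046     ] tool axes mm [-0.96590649  1.64829648]
```

```bash
python3 -m inch '{"offset":[[-0.1,0.1,0],[-0.1,0.1,1.5],[-0.1,0.1,3],[-0.1,0.1,3.5],[-0.1,0.1,3.8],[-0.1,0.1,4.1],[-0.1,0.1,4.3],[-0.1,0.1,4.3]],"rotation":[[0,0,0],[0,0,0],[0,0,0],[0,0,0],[0,0,0],[0,0,0],[0,0,0],[0,0,0]],"fingers":[-1,-1,-1,-1,-1,-1,-1,-1]}'
python3 - <<'E'
from go import *
off([.6097,.0302,.0694],.209+np.pi/2)
E
```

```text
t: 9.25
tool_pos: [0.6098, 0.0315, 0.0872]
orientation: [0.328, -3.124, 0.0]
contact_force: [-0.7, -0.5, -1.2]
gripper_width: 0.234
finger_force: 59.2
off cm [ 0.04 -0.12  1.78] rot z 0.0 j6 [ 0.05  0.52  1.78 -0.    0.84 -1.73]
axes [[-0.978, -0.208, -0.0], [-0.208, 0.978, -0.0], [0.0, -0.0, -1.0]]
```

```bash
python3 -m inch '{"offset":[[0,-0.07,0],[0,-0.07,0.3],[0,-0.07,0.6],[0,-0.07,0.9],[0,-0.07,1.2],[0,-0.07,1.5],[0,-0.07,1.7],[0,-0.07,1.7]],"rotation":[[0,0,0],[0,0,0],[0,0,0],[0,0,0],[0,0,0],[0,0,0],[0,0,0],[0,0,0]],"fingers":[-1,-1,-1,-1,-1,-1,-1,-1]}'
python3 - <<'E'
from go import *
off([.6097,.0302,.0694],.209+np.pi/2)
E
```

```text
t: 10.05
tool_pos: [0.61, 0.0308, 0.0698]
orientation: [0.328, -3.124, -0.0]
contact_force: [0.1, 0.5, -0.7]
gripper_width: 0.235
finger_force: 59.2
off cm [ 0.04 -0.05  0.04] rot z 0.0 j6 [ 0.05  0.54  1.79  0.    0.81 -1.73]
axes [[-0.978, -0.208, -0.0], [-0.208, 0.978, 0.0], [0.0, 0.0, -1.0]]
```

```bash
python3 -m inch '{"offset":[[0,0,0.1],[0,0,0.2],[0,0,0.25],[0,0,0.25],[0,0,0.25]],"rotation":[[0,0,0],[0,0,0],[0,0,0],[0,0,0],[0,0,0]],"fingers":[-1,-1,-1,-1,-1]}'
```

```text
t: 10.55
tool_pos: [0.6101, 0.0308, 0.0693]
orientation: [-0.328, 3.124, 0.0]
contact_force: [-7.7, -0.2, 16.1]
gripper_width: 0.237
finger_force: 61.2
```

Contact came at the expected height with 16 N. I'll release it and retreat.

```bash
python3 -m inch '{"offset":[[0,0,-0.2],[0,0,-0.2],[0,0,-0.2],[0,0,-0.2],[0,0,-0.2],[0,0,-0.2],[0,0,-2],[0,0,-5],[0,0,-9],[0,0,-14],[3,-4,-14],[6,-8,-14],[9,-12,-14],[12,-15,-14],[12,-15,-14],[12,-15,-14]],"rotation":[[0,0,0],[0,0,0],[0,0,0],[0,0,0],[0,0,0],[0,0,0],[0,0,0],[0,0,0],[0,0,0],[0,0,0],[0,0,0],[0,0,0],[0,0,0],[0,0,0],[0,0,0],[0,0,0]],"fingers":[-0.8,-0.5,-0.2,0,0.1,0.1,0.1,0.1,0.1,0.1,0.1,0.1,0.1,0.1,0.1,0.1]}'
python3 - <<'E'
from ang import *
t=vision.get_image("top");s=vision.get_image("scene");ang(t)
cv2.imwrite("pics/s5.png",s["img"][:,:,::-1])
a=cv2.resize(t["img"][165:345,240:350,::-1],None,fx=3,fy=3,interpolation=cv2.INTER_CUBIC)
b=cv2.resize(s["img"][170:350,280:430,::-1],None,fx=3,fy=3,interpolation=cv2.INTER_CUBIC)
cv2.imwrite("pics/c5.png",np.hstack([a,b]))
E
```

```text
t: 12.15
tool_pos: [0.5236, -0.1416, 0.208]
orientation: [-0.324, 3.124, 0.0]
contact_force: [1.3, -0.2, -0.1]
gripper_width: 0.548
finger_force: 0.0
(0.02, 0.095) bar -y [-0.00033 -0.02067] bar +y [0.00122 0.02135]
(-0.095, -0.02) bar -y [-0.0055  -0.02082] bar +y [0.00453 0.02142]
plate +y [0.00708 0.05455]
plate +y [0.00624 0.05495]
```

View pics/c5.png

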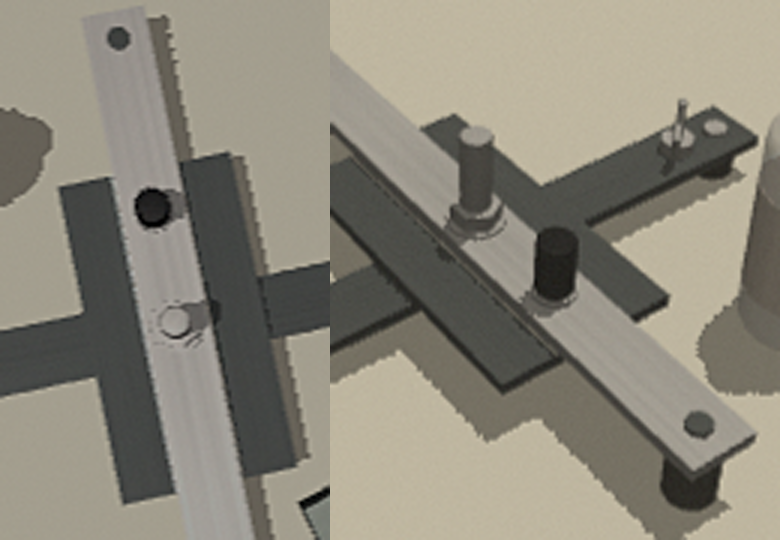

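View pics/s5.png

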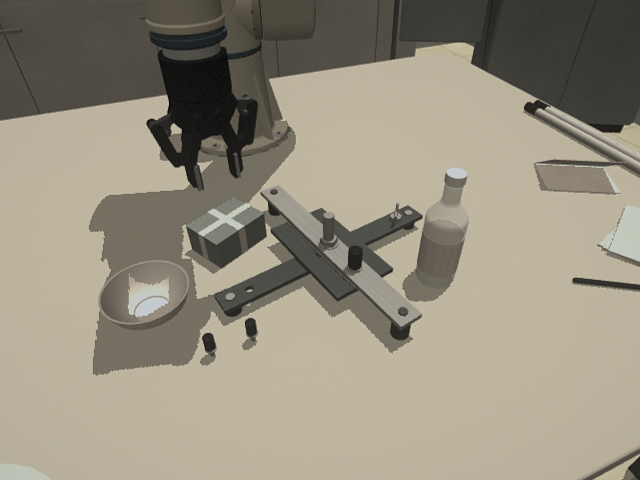

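The pin stands upright at scene (355,258) with its collar flat on the bar. The bottle, bowl, box and wing screw are where they were, and the gripper is clear.

```bash
python3 -c "
from station import finish_job
print(finish_job())"
```

```text
the job is handed in; nothing more can be done
None
```

The crossbar is turned into line (within about 0.005 rad), the lock pin is seated through both holes with its collar flat on the bar and released, nothing else shows as moved in the last pictures, and the job was handed in at about 12 s; no verdict was returned.

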